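Rack the last long bit tube and close the keeper

TASK

Pull the long tube out of the open wooden rack, put it fully home in the empty hole of the stand that already holds two long tubes, and then swing the stand's keeper bar up and over the three tubes until it stands fully upright against its stop. Leave the other four tubes where they are.

Things in the scene. Friction and masses are not known exactly. Their poses are not given: they have to be found in the camera images.
- long_tube: The tube to move: an upright aluminium storage tube, 26 mm in diameter, with a 30 mm diameter black cap over its top 44 mm; 150 mm long in all, about 80 g. It stands in one of the three holes of the rack, the only long one there. Origin: centre of its underside; z runs up its axis.
- short_tube_a: A tube like the long one but only 100 mm long, standing in another hole of the rack; stays there. Origin: centre of its underside.
- short_tube_b: A second 100 mm tube, standing in the remaining hole of the rack; stays there. Origin: centre of its underside.
- stand_tube_a: A 150 mm tube just like the long tube, already home in one hole of the stand; stays there. Origin: centre of its underside.
- stand_tube_b: Another such 150 mm tube, home in another hole of the stand; stays there. Origin: centre of its underside.
- rack: Plain pale wooden block without a bar, fixed to the bench, 62 x 180 x 60 mm (x, y, z). Three holes of 29 mm in a row along its y axis, at y = +58, 0 and -58 mm, 50 mm deep (floor 10 mm above the bench). Which tube stands in which hole varies. Origin: centre of its underside; it may be turned up to 0.3 rad about vertical, and may stand left or right of the stand.
- stand: Darker wooden block with end cheeks, fixed to the bench: 70 x 198 mm, block 75 mm high, cheeks 102 mm high. Three holes of 29 mm with small chamfers in a row along its y axis, at y = +58, 0 and -58 mm, 65 mm deep (floor 10 mm above the bench), so that the caps of tubes that are home top out 160 mm above the bench (162 mm on the cork disc). Origin: centre of its underside; its x axis points away from the robot (turned up to 0.3 rad). It carries the keeper bar.
- cork_disc: Thin cork disc, 22 mm in diameter and 2 mm thick, fixed at the bottom of the stand's empty hole and centred in it; which hole is empty varies. Origin: centre of its underside.
- keeper (a joint): Angle of the keeper bar, a U-shaped steel bail hinged at both ends of the stand about the stand's y axis, 85 mm above the bench over the line of the holes. 0 = upright over the tubes, against its stop (closed); grows as it leans back to the stand's +x; starts between 1.0 and 1.3, limit 1.5. Stays where it is left by friction; about 2 N at the grip moves it.
- keeper_grip (a point): Middle of the keeper bar's round wooden grip, 18 mm in diameter and 130 mm long along the stand's y axis, 102 mm from the hinge axis; the steel bar goes on at both ends of it. When closed its centre is 187 mm above the bench, with 16 mm free between its underside and the cap of a tube on the cork disc (18 mm for the others).
Things that resemble listed ones, but are neither listed nor needed, are in the scene too. What is shaped like the long_tube but yellow is not meant.

How it is judged:
By the outcome, as a careful person would: the job done as asked, in the order asked, and still so for the second after the job is handed in, with the robot touching nothing.
It also fails if it takes over 62 s, if anything falls off the work surface, if the arm or the gripper's body presses on something with over 40 N, if the wrist force passes 120 N, or if a joint passes its speed limit or range.

ROBOT

A 6-joint arm with a two-finger parallel gripper is mounted at the origin on a cart in front of the work surface, level with it; the furniture and walls round the work are solid. World frame = base frame: x ahead of the robot, y to its left, z up, the work surface at z = 0. Lengths are in m, angles in rad, forces in N, time in s.
With the tool pointing down it reaches from about 0.375 to 0.9 m from the base axis. Payload 3.1 kg.
Tool frame: the origin (TCP) lies midway between the tips of the shut fingers; the grasp point (between the pads) lies 19 mm behind it (manip.grasp_offset is the distance from the TCP to the grasp point, in m); z points along the fingers, y is the line along which they close (so a half turn about z gives the same grasp; the last joint's range is limited). The gripper opens to 85 mm and grips with 20 to 120 N. Pads are 22 mm wide; open, the fingers measure 114 mm over their backs; the gripper's body (76 mm by 85 mm) begins 54 mm behind the grasp point. The pads swing forward as they close: fully open they stand 13 mm farther back than shut.
Start: joints at [-1.298, 0.527, 1.433, -0, 1.181, -0.178], TCP at [0.272, -0.563, 0.231] pointing down, gripper open.
Joint ranges: [-3.08, 3.08], [-0.75, 2.2], [0.22, 2.44], [-1.43, 4.57], [0, 2.65], [-2.85, 2.85]. Speed limits (rad/s): [2.79, 2.79, 3.14, 3.14, 3.14, 3.14].

INTERFACE

Orientations are given as a unit quaternion [x, y, z, w].
In Python, from station import sensors, cams, order, manip gives the robot as it stands.
- The arm moves only by the tool move_arm, never from a script. Its argument "targets" is a list of rows, each an object of numbers: "dx", "dy", "dz": the shift along the world's x, y, z normalised to -1 to 1, where 1 is 25 mm; "rx", "ry", "rz": the turn, a rotation vector about the world's x, y, z normalised to -1 to 1, where 1 is 30 degrees. A call has exactly 10 rows; each row shifts and turns the commanded pose from where the row before left it; what a row does not reach is not made up. A row lasts 1/8 s, in which the tool goes at most 62.5 mm and 10.7 degrees, less where a joint would pass 70% of its speed; a pose out of reach is approached as far as the arm can. A call with a number of a shift or a turn outside -1 to 1 is refused whole. A call with a gripper value outside its range is refused whole. "claw" is the opening in per cent of the stroke, from 0 (shut) to 100 (fully open), set as the call begins (left out, the last holds). The fingers move at their own pace and stop on an object; "newtons" is the grip in N (left out, the last holds). Time passes only in rows, so rows that do not move let the fingers close, or fill a call up. It gives the time, the measured TCP pose, the force, the opening and the grip force at its end, in the units of the state.
- sensors.sense(): the state, without advancing time (a new reading comes with each control period).
- cams.snapshot(name): name is "side" or "top"; returns the picture (384x512x3 uint8, red, green, blue); there is no depth.
- cams.camera_model(name): a dict with "fx", "fy", "cx", "cy" (pixels), "extrinsics" (4x4, takes a point from world to camera coordinates). Camera axes: x right, y down, z forward; pixel columns grow to the right and rows downward; lengths in m; the calibration is good to about 2 mm. A picture is of the moment at which its call begins. camera_model takes no time and is no camera call.
- order.sign_off(): hands the job in; it is judged then, once.
The state is a dict: "t": time; "q": joint angles; "qd": joint speeds; "tau": joint torques, N m; "tcp_pos": TCP position; "tool_rot": TCP orientation; "force": force on the tool from outside, world axes, zero at the start; "ft_torque": the same for the moment, N m; "finger_gap": opening from 0.0 (shut) to 1.0 (fully open); "gripper_force": force on a finger pad.
Only numpy, scipy, OpenCV 4.12 (cv2) and the standard library are available. Lean on these libraries where they do the work, as an engineer would, in place of code of your own. Each camera call takes 0.05 s, during which the arm holds its last target. There are 200 camera calls.

## Working session

There is one attempt and no reset: what is moved stays moved. The work goes in short steps, Python scripts to look and compute and a tool call to move; the robot and the scene stay as the last step left them, time stands still between calls to the robot, and variables do not carry over. Pictures are saved under pics/ and viewed, at most 10 in all, crops included, and the job is handed in when it is done.

Besides the shell and the picture viewer there is one more tool, called after ">>>" in YAML: its name, and indented under it one key for each argument. move_arm: Moves the arm, as the interface text tells. Scaled input: -1 to 1 covers 25 mm each way for a shift and 30 degrees each way for a turn. Its arguments: {"type":"object","properties":{"targets":{"type":"array"},"claw":{"type":"number"},"newtons":{"type":"number"}},"required":["targets"]}

```bash
mkdir -p pics; ls
python3 - <<'E'
from station import sensors,cams,order,manip
import cv2,numpy as np
for n in("side","top"):
    im=cams.snapshot(n);cv2.imwrite(f"pics/{n}0.png",im[...,::-1])
    m=cams.camera_model(n);print(n,m["fx"],m["fy"],m["cx"],m["cy"]);E=np.array(m["extrinsics"]);print(E.round(3).tolist(),(-E[:3,:3].T@E[:3,3]).round(3))
s=sensors.sense();print(s["t"],s["tcp_pos"],s["tool_rot"],s["force"],manip.grasp_offset)
E
```

```text
pics
side 440.28323262518086 440.28323262518086 259.5086293165484 190.53855796309153
[[0.993, -0.117, -0.005, -0.502], [-0.08, -0.652, -0.754, 0.157], [0.085, 0.749, -0.657, 1.266], [0.0, 0.0, 0.0, 1.0]] [ 0.403 -0.905  0.948]
top 356.73210845969896 356.73210845969896 256.06313376873265 192.28484412740826
[[0.021, -1.0, -0.001, -0.011], [-0.968, -0.02, -0.249, 0.532], [0.249, 0.006, -0.969, 0.837], [0.0, 0.0, 0.0, 1.0]] [ 0.307 -0.005  0.943]
0.1 [ 0.27214712 -0.56191571  0.23042471] [ 9.74705673e-01  2.23490214e-01 -3.92687661e-05 -9.86755202e-04] [-0.37844714 -0.20354243  0.02386043] 0.0187
```

View pics/side0.png

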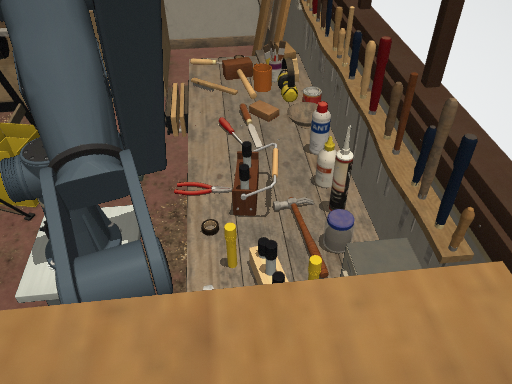

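View pics/top0.png

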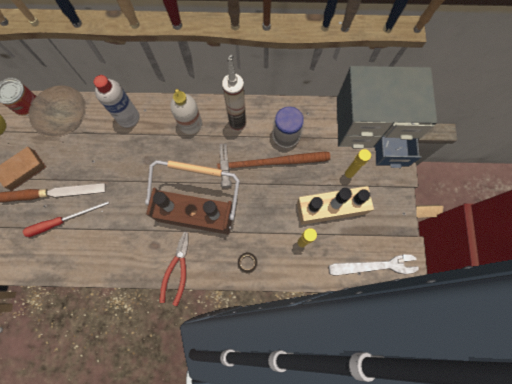

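The side view shows the stand at about (245,180). The rack sits at about (265,262), partly hidden by the front board, and the tallest of its three caps is near (271,248). In the top view the stand is at (190,210), with caps at (162,200) and (211,210) and an empty hole at (192,210). The keeper grip runs from (168,166) to (222,173). The rack is at (336,205), with caps at (315,205), (344,196) and (361,198). The yellow tubes at (308,237) and (360,160) are decoys.

```bash
cat > h.py <<'E'
from station import sensors,cams,order,manip
import cv2,numpy as np
def ray(n,u,v):
    m=cams.camera_model(n);E=np.array(m["extrinsics"]);R=E[:3,:3]
    return -R.T@E[:3,3],R.T@np.array([(u-m["cx"])/m["fx"],(v-m["cy"])/m["fy"],1])
def onz(n,u,v,z):
    c,d=ray(n,u,v);return (c+d*(z-c[2])/d[2])
def proj(n,p):
    m=cams.camera_model(n);E=np.array(m["extrinsics"]);q=E[:3,:3]@np.array(p)+E[:3,3]
    return q[0]/q[2]*m["fx"]+m["cx"],q[1]/q[2]*m["fy"]+m["cy"]
def blobs(mask,amin=20):
    n,l,s,c=cv2.connectedComponentsWithStats(mask.astype(np.uint8))
    return [(c[i].round(1).tolist(),s[i].tolist()) for i in range(1,n) if s[i][4]>=amin]
E
python3 - <<'E'
from h import *
t=cv2.imread("pics/top0.png");s=cv2.imread("pics/side0.png")
a=cv2.resize(t[180:230,290:385],None,fx=8,fy=6*0+8,interpolation=cv2.INTER_CUBIC)[:, :400*2]
a=a[:,:760]
b=cv2.resize(s[225:290,215:335],(480,260),interpolation=cv2.INTER_CUBIC)
c=cv2.resize(t[150:235,140:245],(320,260),interpolation=cv2.INTER_CUBIC)
o=np.zeros((600,800,3),np.uint8);h=min(340,a.shape[0]);o[:h,:a.shape[1]]=a[:h];o[340:,:480]=b;o[340:,480:]=c
cv2.imwrite("pics/crop1.png",o)
g=t.max(2)
for n,(x0,x1,y0,y1) in dict(rack=(295,378,184,226),stand=(145,240,185,234)).items():
    m=np.zeros_like(g);m[y0:y1,x0:x1]=g[y0:y1,x0:x1]<55
    print(n,blobs(m))
hsv=cv2.cvtColor(t,cv2.COLOR_BGR2HSV)
for n,(x0,x1,y0,y1),lo,hi in(("rackwood",(290,385,180,230),(12,40,150),(30,190,255)),("standwood",(140,245,180,240),(0,90,40),(15,255,150)),("grip",(155,235,155,182),(8,110,150),(25,255,255))):
    m=np.zeros_like(g);m[y0:y1,x0:x1]=cv2.inRange(hsv,lo,hi)[y0:y1,x0:x1]
    m=cv2.morphologyEx(m,cv2.MORPH_OPEN,np.ones((3,3)))
    p=cv2.findNonZero(m);r=cv2.minAreaRect(p);print(n,len(p),r,cv2.boxPoints(r).round(1).tolist())
E
```

```text
rack [([342.7, 195.3], [336, 188, 15, 16, 123]), ([360.9, 197.0], [354, 191, 15, 13, 118]), ([312.9, 207.3], [309, 202, 12, 10, 47])]
stand [([164.2, 202.8], [158, 197, 11, 10, 51]), ([212.3, 212.5], [207, 208, 10, 8, 35])]
rackwood 1441 ((332.9472961425781, 207.05648803710938), (44.88774871826172, 91.34414672851562), 81.67434692382812) [[284.5, 191.5], [374.8999938964844, 178.1999969482422], [381.3999938964844, 222.6999969482422], [291.0, 235.89999389648438]]
standwood 1731 ((188.4103546142578, 210.12327575683594), (81.82660675048828, 31.23383140563965), 10.57352352142334) [[145.3000030517578, 218.0], [151.10000610351562, 187.3000030517578], [231.5, 202.3000030517578], [225.8000030517578, 233.0]]Traceback (most recent call last):
  File "<stdin>", line 17, in <module>
cv2.error: OpenCV(4.12.0) /io/opencv/modules/imgproc/src/convhull.cpp:143: error: (-215:Assertion failed) total >= 0 && (depth == CV_32F || depth == CV_32S) in function 'convexHull'
```

View pics/crop1.png

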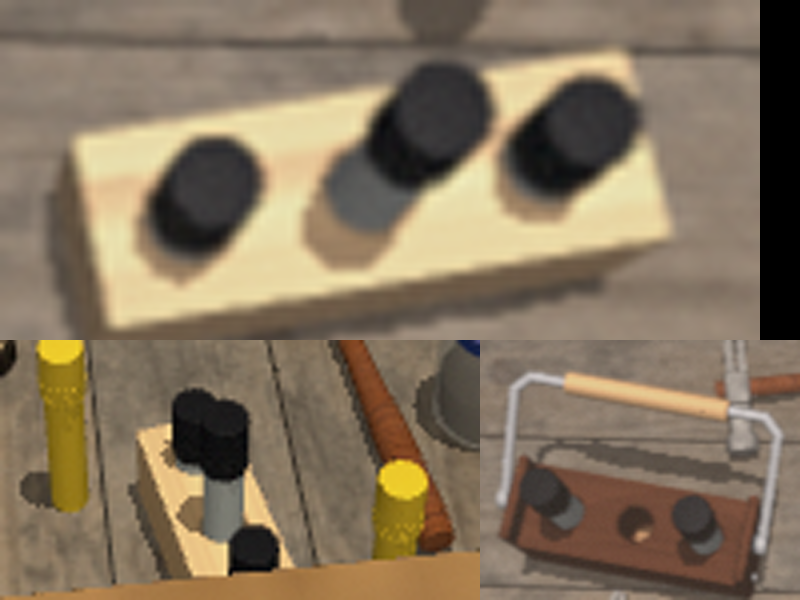

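The enlarged crop shows three black-capped candidates in the rack: (317,202), (345,193) and (363,194). Only the middle one, with its top at crop (442,105) = px (345.2,193.1), shows a long aluminium barrel in both views. That makes it the long_tube; the other two are short, and the yellow ones are not meant. The stand's middle hole at px (191.2,210.5) is empty.

Run:
```python
from h import *
P=lambda u,v,z:onz("top",u,v,z)[:2]
print("long",P(345.2,193.1,.160)*1e3)
s1,s2=P(363.4,194.4,.11),P(317.5,202.3,.11);print("shorts",s1*1e3,s2*1e3,"mid",(s1+s2)*500,np.linalg.norm(s1-s2)*1e3,"ang",np.arctan2(*(s2-s1)[::-1])-np.pi/2)
c=np.array([P(*q,.06) for q in[(299.4,197.5),(368.5,186.5),(374,209.4),(303.75,221.25)]]);print("rack c",c.mean(0)*1e3,np.linalg.norm(np.diff(c,axis=0),axis=1))
h=P(191.2,210.5,.075);a,b=P(161.3,198.1,.16),P(210.5,206.6,.16);print("hole",h*1e3,"caps",a*1e3,b*1e3,np.linalg.norm(a-b),"mid",(a+b)*500,"yaw",np.arctan2(*(a-b)[::-1])-np.pi/2)
yaw=np.arctan2(*(a-b)[::-1])-np.pi/2;m=(a+b)/2
for th in np.arange(.9,1.4,.1):
    x=m+.102*np.sin(th)*np.array([np.cos(yaw),np.sin(yaw)]);z=.085+.102*np.cos(th);print(round(th,2),(x*1e3).round(),round(z,3),np.round(proj("top",[*x,z]),1))
print("grip px mid",(167.9+221.4)/2,(163.7+172.6)/2)
s=sensors.sense();print(s["t"])
```

```text
long [ 510.48479761 -202.15601674]
shorts [ 521.15486011 -258.41073911] [ 499.35109112 -147.50333952] mid [ 510.25297562 -202.95703931] 113.03033055955483 ang 0.19411876945150053
rack c [ 508.66827617 -204.22443846] [0.1805745  0.06065196 0.18091204]
hole [480.06780172 160.22205164] caps [490.21884959 213.45406942] [472.92415719 101.32634437] 0.11345366062832693 mid [481.57150339 157.39020689] yaw -0.1530350219024108
0.9 [561. 145.] 0.148 [194.3 170.6]
1.0 [566. 144.] 0.14 [195.5 169.3]
1.1 [571. 144.] 0.131 [196.5 168.5]
1.2 [576. 143.] 0.122 [197.5 168.1]
1.3 [579. 142.] 0.112 [198.4 168.1]
grip px mid 194.65 168.14999999999998
0.1
```

>>> move_arm:
  targets:
    - {"dz": 0.5,"dx": 0.4,"dy": 0.6,"rz": 0.1}
    - {"dz": 0.5,"dx": 0.5,"dy": 0.8,"rz": 0.1}
    - {"dz": 0.5,"dx": 0.5,"dy": 0.8,"rz": 0.1}
    - {"dz": 0.5,"dx": 0.5,"dy": 0.8,"rz": 0.1}
    - {"dx": 0.5,"dy": 0.8,"rz": 0.1}
    - {"dx": 0.5,"dy": 0.8,"rz": 0.1}
    - {"dx": 0.5,"dy": 0.8,"rz": 0.1}
    - {"dx": 0.5,"dy": 0.8,"rz": 0.1}
    - {"dx": 0.5,"dy": 0.8,"rz": 0.1}
    - {"dx": 0.5,"dy": 0.8,"rz": 0.1}
  claw: 58
  newtons: 40

```text
schema error: expected keys dx, dy, dz, rx, ry, rz
```

>>> move_arm:
  targets:
    - {"dx": 0.5,"dy": 0.8,"rz": 0.1}
    - {"dx": 0.5,"dy": 0.8,"rz": 0.1}
    - {"dx": 0.5,"dy": 0.8,"rz": 0.1}
    - {"dx": 0.5,"dy": 0.8,"rz": 0.1}
    - {"dx": 0.5,"dy": 0.8,"rz": 0.1}
    - {"dx": 0.5,"dy": 0.8,"rz": 0.1}
    - {"dx": 0.5,"dy": 0.8,"rz": 0.1}
    - {"dx": 0.5,"dy": 0.6,"rz": 0.1}
    - {"dx": 0.4,"dy": 0.2,"rz": 0.05}
    - {}

```text
schema error: expected keys dx, dy, dz, rx, ry, rz
```

All six keys are required in each row.

>>> move_arm:
  targets:
    - {"dx": 0.4,"dy": 0.6,"dz": 0.5,"rx": 0,"ry": 0,"rz": 0.1}
    - {"dx": 0.5,"dy": 0.8,"dz": 0.5,"rx": 0,"ry": 0,"rz": 0.1}
    - {"dx": 0.5,"dy": 0.8,"dz": 0.5,"rx": 0,"ry": 0,"rz": 0.1}
    - {"dx": 0.5,"dy": 0.8,"dz": 0.5,"rx": 0,"ry": 0,"rz": 0.1}
    - {"dx": 0.5,"dy": 0.8,"dz": 0,"rx": 0,"ry": 0,"rz": 0.1}
    - {"dx": 0.5,"dy": 0.8,"dz": 0,"rx": 0,"ry": 0,"rz": 0.1}
    - {"dx": 0.5,"dy": 0.8,"dz": 0,"rx": 0,"ry": 0,"rz": 0.1}
    - {"dx": 0.5,"dy": 0.8,"dz": 0,"rx": 0,"ry": 0,"rz": 0.1}
    - {"dx": 0.5,"dy": 0.8,"dz": 0,"rx": 0,"ry": 0,"rz": 0.1}
    - {"dx": 0.5,"dy": 0.8,"dz": 0,"rx": 0,"ry": 0,"rz": 0.1}
  claw: 58
  newtons: 40

```text
t: 1.35
tcp_pos: [0.3954, -0.3659, 0.2807]
tool_rot: [0.883, 0.47, -0.0, -0.001]
force: [-0.5, 0.3, -0.2]
finger_gap: 0.58
gripper_force: 0.0
```

>>> move_arm:
  targets:
    - {"dx": 0.5,"dy": 0.8,"dz": 0,"rx": 0,"ry": 0,"rz": 0.1}
    - {"dx": 0.5,"dy": 0.8,"dz": 0,"rx": 0,"ry": 0,"rz": 0.1}
    - {"dx": 0.5,"dy": 0.8,"dz": 0,"rx": 0,"ry": 0,"rz": 0.1}
    - {"dx": 0.5,"dy": 0.8,"dz": 0,"rx": 0,"ry": 0,"rz": 0.1}
    - {"dx": 0.5,"dy": 0.8,"dz": 0,"rx": 0,"ry": 0,"rz": 0.1}
    - {"dx": 0.5,"dy": 0.8,"dz": 0,"rx": 0,"ry": 0,"rz": 0.1}
    - {"dx": 0.5,"dy": 0.8,"dz": 0,"rx": 0,"ry": 0,"rz": 0.1}
    - {"dx": 0.5,"dy": 0.6,"dz": 0,"rx": 0,"ry": 0,"rz": 0.1}
    - {"dx": 0.4,"dy": 0.2,"dz": 0,"rx": 0,"ry": 0,"rz": 0.05}
    - {"dx": 0,"dy": 0,"dz": 0,"rx": 0,"ry": 0,"rz": 0}

```text
t: 2.6
tcp_pos: [0.5056, -0.2075, 0.2812]
tool_rot: [0.758, 0.652, -0.0, 0.0]
force: [-0.7, -0.0, 0.4]
finger_gap: 0.58
gripper_force: 0.0
```

Run:
```python
from h import *
a=cams.snapshot("side")[150:300,180:360,::-1];b=cams.snapshot("top")[140:280,260:420,::-1]
o=np.hstack([cv2.resize(a,(400,333),interpolation=2),cv2.resize(b,(380,333),interpolation=2)]);cv2.imwrite("pics/c2.png",o)
print(proj("side",[.5105,-.2025,.16]),proj("side",[.5056,-.2075,.281]))
```

```text
(np.float64(271.25799781061255), np.float64(243.83039617145437)) (np.float64(270.069495464661), np.float64(208.65533434927013))
```

View pics/c2.png

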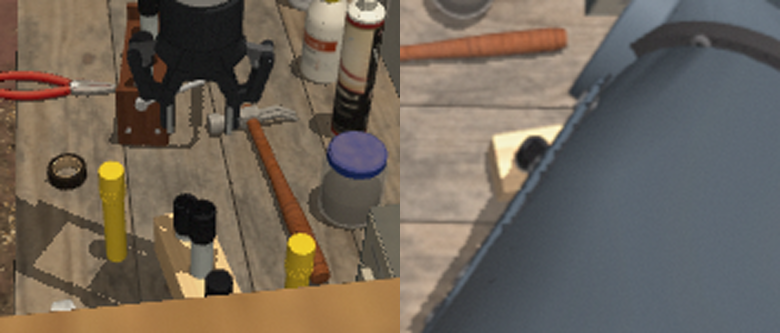

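In the side view (left) the gripper hangs above the rack. The long cap's top is at px (271.4,243.2), against a predicted (271.3,243.8), so the estimate holds. Now I'll descend and grip.

>>> move_arm:
  targets:
    - {"dx": 0.2,"dy": 0.2,"dz": -0.7,"rx": 0,"ry": 0,"rz": 0}
    - {"dx": 0,"dy": 0,"dz": -0.8,"rx": 0,"ry": 0,"rz": 0}
    - {"dx": 0,"dy": 0,"dz": -0.8,"rx": 0,"ry": 0,"rz": 0}
    - {"dx": 0,"dy": 0,"dz": -0.8,"rx": 0,"ry": 0,"rz": 0}
    - {"dx": 0,"dy": 0,"dz": -0.8,"rx": 0,"ry": 0,"rz": 0}
    - {"dx": 0,"dy": 0,"dz": -0.7,"rx": 0,"ry": 0,"rz": 0}
    - {"dx": 0,"dy": 0,"dz": -0.7,"rx": 0,"ry": 0,"rz": 0}
    - {"dx": 0,"dy": 0,"dz": -0.6,"rx": 0,"ry": 0,"rz": 0}
    - {"dx": 0,"dy": 0,"dz": -0.5,"rx": 0,"ry": 0,"rz": 0}
    - {"dx": 0,"dy": 0,"dz": 0,"rx": 0,"ry": 0,"rz": 0}

```text
t: 3.95
tcp_pos: [0.5092, -0.2024, 0.1204]
tool_rot: [0.759, 0.651, -0.0, -0.001]
force: [-0.5, -0.2, 0.7]
finger_gap: 0.581
gripper_force: 0.0
```

>>> move_arm:
  targets:
    - {"dx": 0,"dy": 0,"dz": 0,"rx": 0,"ry": 0,"rz": 0}
    - {"dx": 0,"dy": 0,"dz": 0,"rx": 0,"ry": 0,"rz": 0}
    - {"dx": 0,"dy": 0,"dz": 0,"rx": 0,"ry": 0,"rz": 0}
    - {"dx": 0,"dy": 0,"dz": 0,"rx": 0,"ry": 0,"rz": 0}
    - {"dx": 0,"dy": 0,"dz": 0,"rx": 0,"ry": 0,"rz": 0}
    - {"dx": 0,"dy": 0,"dz": 0,"rx": 0,"ry": 0,"rz": 0}
    - {"dx": 0,"dy": 0,"dz": 0,"rx": 0,"ry": 0,"rz": 0}
    - {"dx": 0,"dy": 0,"dz": 0,"rx": 0,"ry": 0,"rz": 0}
    - {"dx": 0,"dy": 0,"dz": 0,"rx": 0,"ry": 0,"rz": 0}
    - {"dx": 0,"dy": 0,"dz": 0,"rx": 0,"ry": 0,"rz": 0}
  claw: 0
  newtons: 40

```text
t: 5.2
tcp_pos: [0.5102, -0.2028, 0.1218]
tool_rot: [0.759, 0.652, 0.0, 0.001]
force: [-0.3, 0.8, 4.9]
finger_gap: 0.336
gripper_force: 40.0
```

>>> move_arm:
  targets:
    - {"dx": 0,"dy": 0,"dz": 0.3,"rx": 0,"ry": 0,"rz": 0}
    - {"dx": 0,"dy": 0,"dz": 0.5,"rx": 0,"ry": 0,"rz": 0}
    - {"dx": 0,"dy": 0,"dz": 0.7,"rx": 0,"ry": 0,"rz": 0}
    - {"dx": 0,"dy": 0,"dz": 0.8,"rx": 0,"ry": 0,"rz": 0}
    - {"dx": 0,"dy": 0,"dz": 0.8,"rx": 0,"ry": 0,"rz": 0}
    - {"dx": 0,"dy": 0,"dz": 0.8,"rx": 0,"ry": 0,"rz": 0}
    - {"dx": 0,"dy": 0,"dz": 0.8,"rx": 0,"ry": 0,"rz": 0}
    - {"dx": 0,"dy": 0,"dz": 0.8,"rx": 0,"ry": 0,"rz": 0}
    - {"dx": 0,"dy": 0,"dz": 0.8,"rx": 0,"ry": 0,"rz": 0}
    - {"dx": 0,"dy": 0,"dz": 0.5,"rx": 0,"ry": 0,"rz": 0}

```text
t: 6.45
tcp_pos: [0.5097, -0.2024, 0.2927]
tool_rot: [0.759, 0.652, 0.0, 0.0]
force: [-0.6, -0.4, -0.9]
finger_gap: 0.344
gripper_force: 39.6
```

>>> move_arm:
  targets:
    - {"dx": 0,"dy": 0.4,"dz": 0,"rx": 0,"ry": 0,"rz": 0}
    - {"dx": 0,"dy": 0.7,"dz": 0,"rx": 0,"ry": 0,"rz": 0}
    - {"dx": 0,"dy": 0.8,"dz": 0,"rx": 0,"ry": 0,"rz": 0}
    - {"dx": 0,"dy": 0.8,"dz": 0,"rx": 0,"ry": 0,"rz": 0}
    - {"dx": 0,"dy": 0.8,"dz": 0,"rx": 0,"ry": 0,"rz": 0}
    - {"dx": 0,"dy": 0.8,"dz": 0,"rx": 0,"ry": 0,"rz": 0}
    - {"dx": 0,"dy": 0.8,"dz": 0,"rx": 0,"ry": 0,"rz": 0}
    - {"dx": 0,"dy": 0.8,"dz": 0,"rx": 0,"ry": 0,"rz": 0}
    - {"dx": 0,"dy": 0.8,"dz": 0,"rx": 0,"ry": 0,"rz": 0}
    - {"dx": 0,"dy": 0.8,"dz": 0,"rx": 0,"ry": 0,"rz": 0}

```text
t: 7.7
tcp_pos: [0.5098, -0.0137, 0.2914]
tool_rot: [0.759, 0.652, 0.0, 0.0]
force: [0.2, -0.6, -0.8]
finger_gap: 0.339
gripper_force: 39.6
```

>>> move_arm:
  targets:
    - {"dx": -0.1,"dy": 0.8,"dz": 0,"rx": 0,"ry": 0,"rz": 0}
    - {"dx": -0.1,"dy": 0.8,"dz": 0,"rx": 0,"ry": 0,"rz": 0}
    - {"dx": -0.2,"dy": 0.8,"dz": 0,"rx": 0,"ry": 0,"rz": 0}
    - {"dx": -0.2,"dy": 0.8,"dz": 0,"rx": 0,"ry": 0,"rz": 0}
    - {"dx": -0.2,"dy": 0.8,"dz": 0,"rx": 0,"ry": 0,"rz": 0}
    - {"dx": -0.2,"dy": 0.8,"dz": 0,"rx": 0,"ry": 0,"rz": 0}
    - {"dx": -0.2,"dy": 0.8,"dz": 0,"rx": 0,"ry": 0,"rz": 0}
    - {"dx": 0,"dy": 0.8,"dz": 0,"rx": 0,"ry": 0,"rz": 0}
    - {"dx": 0,"dy": 0.5,"dz": 0,"rx": 0,"ry": 0,"rz": 0}
    - {"dx": 0,"dy": 0,"dz": 0,"rx": 0,"ry": 0,"rz": 0}

```text
t: 8.95
tcp_pos: [0.4797, 0.1583, 0.2913]
tool_rot: [0.758, 0.652, -0.0, 0.0]
force: [0.7, 0.5, -0.1]
finger_gap: 0.341
gripper_force: 39.6
```

Run:
```python
from h import *
a=cams.snapshot("side")[:,:,::-1];b=cams.snapshot("top")[:,:,::-1]
cv2.imwrite("pics/s3.png",a);cv2.imwrite("pics/t3.png",b)
o=np.hstack([cv2.resize(a[90:240,190:310],(480,600),interpolation=2),cv2.resize(b[140:260,130:260],(320,295),interpolation=2)[:295] if 0 else np.vstack([cv2.resize(b[140:260,130:260],(320,295),interpolation=2),np.zeros((305,320,3),np.uint8)])]);cv2.imwrite("pics/c3.png",o)
s=sensors.sense();p=s["tcp_pos"];print(s["t"],p,s["tool_rot"],s["force"],proj("side",[*p[:2],p[2]-.110]),proj("side",[.481,.1585,.075]))
```

```text
9.05 [0.47980184 0.15730491 0.29125854] [ 7.58468386e-01  6.51709787e-01 -1.86928764e-04  1.60064457e-04] [ 0.09151943 -0.00762506 -1.23578105] (np.float64(244.4620767523528), np.float64(149.79983464917785)) (np.float64(245.73172323425482), np.float64(177.2349748351919))
```

View pics/c3.png

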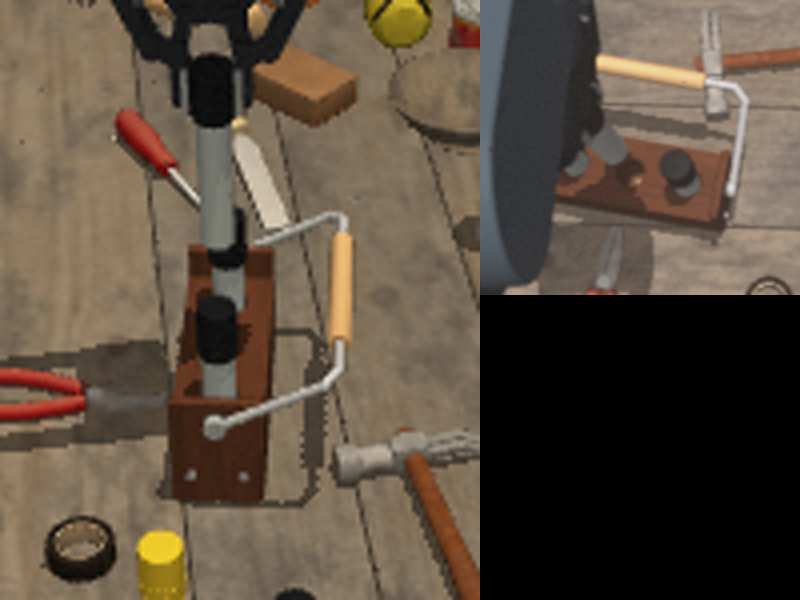

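The side view shows the tube held above the stand, with its bottom at about px (244,152) and the front stand cap at (244,166). The top view shows the tube's lower end near px (189,203), just short of the hole at (191,210). I'll lower it to about 15 mm above the hole and measure it there.

>>> move_arm:
  targets:
    - {"dx": 0,"dy": 0,"dz": -0.4,"rx": 0,"ry": 0,"rz": 0}
    - {"dx": 0,"dy": 0,"dz": -0.5,"rx": 0,"ry": 0,"rz": 0}
    - {"dx": 0,"dy": 0,"dz": -0.5,"rx": 0,"ry": 0,"rz": 0}
    - {"dx": 0,"dy": 0,"dz": -0.5,"rx": 0,"ry": 0,"rz": 0}
    - {"dx": 0,"dy": 0,"dz": -0.5,"rx": 0,"ry": 0,"rz": 0}
    - {"dx": 0,"dy": 0,"dz": -0.5,"rx": 0,"ry": 0,"rz": 0}
    - {"dx": 0,"dy": 0,"dz": -0.4,"rx": 0,"ry": 0,"rz": 0}
    - {"dx": 0,"dy": 0,"dz": -0.2,"rx": 0,"ry": 0,"rz": 0}
    - {"dx": 0,"dy": 0,"dz": 0,"rx": 0,"ry": 0,"rz": 0}
    - {"dx": 0,"dy": 0,"dz": 0,"rx": 0,"ry": 0,"rz": 0}

```text
t: 10.3
tcp_pos: [0.4802, 0.1575, 0.2042]
tool_rot: [0.759, 0.652, 0.0, 0.0]
force: [0.2, 0.0, 0.1]
finger_gap: 0.344
gripper_force: 39.6
```

Run:
```python
from h import *
a=cams.snapshot("side")[:,:,::-1];b=cams.snapshot("top")[:,:,::-1]
cv2.imwrite("pics/s4.png",a);cv2.imwrite("pics/t4.png",b)
a0=cv2.imread("pics/side0.png")
o=np.zeros((600,800,3),np.uint8)
o[:,:400]=cv2.resize(a[120:195,220:270],(400,600),interpolation=2)
o[:300,400:]=cv2.resize(b[180:225,160:220],(400,300),interpolation=2)
o[300:,400:]=cv2.resize(a0[130:190,220:300],(400,300),interpolation=2)
cv2.imwrite("pics/c4.png",o)
s=sensors.sense();p=s["tcp_pos"];print(s["t"],p,s["force"],proj("side",[*p[:2],p[2]-.112]),proj("top",[*p[:2],p[2]-.112]))
```

```text
10.4 [0.48017225 0.1575038  0.204266  ] [ 0.13474964  0.09953638 -1.14245103] (np.float64(245.35508641343517), np.float64(173.1475805178173)) (np.float64(191.06378599219738), np.float64(209.0653573644599))
```

View pics/c4.png

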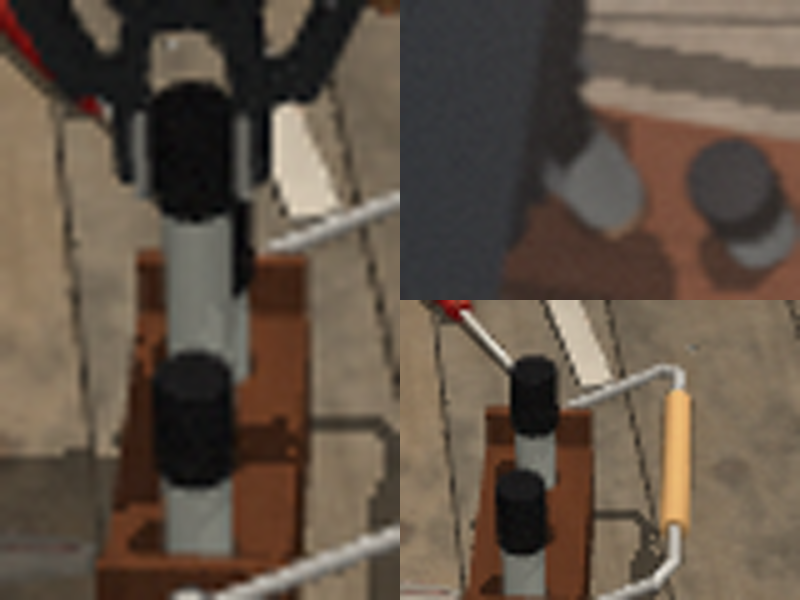

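Run:
```python
from h import *
def ony(n,u,v,y):
    c,d=ray(n,u,v);return c+d*(y-c[1])/d[1]
def edges(g,row,x0,x1,thr,dark):
    r=g[row-1:row+2,x0:x1].astype(float).mean(0);m=(r<thr) if dark else (r>thr)
    # subpixel crossing of thr around segment containing centre
    i=len(r)//2;l=i
    while m[l]:l-=1
    k=i
    while m[k]:k+=1
    f=lambda a,b:a+(thr-r[a])/(r[b]-r[a])*(b-a)
    return x0+f(l,l+1),x0+f(k-1,k)
s0=cv2.imread("pics/side0.png");s4=cv2.imread("pics/s4.png")
v0=s0[...,0].astype(int)+s0[...,2];g0=s0.max(2);
for nm,row,c,y in(("a",151,246.6,.2145),("b",174,244.2,.1013)):
    e=edges(g0,row,int(c)-10,int(c)+11,50,True);u=sum(e)/2;print(nm,e,ony("side",u,row,y)*1e3)
bl=s4[...,0]
for row in(150,153,156,159):
    print(row,bl[row,234:256].tolist())
# held tube vs hole in top
print("tube bottom top",onz("top",191.35,209.7,.092)*1e3,"hole",onz("top",191.2,210.5,.075)*1e3)
# hole ellipse in top0: dark / interior blob
t0=cv2.imread("pics/top0.png");print(t0[204:218,182:202].max(2))
```

```text
a (np.float64(241.64930555555554), np.float64(251.04700854700855)) [489.72374934 214.5        134.82548874]
b (np.float64(238.7539267015707), np.float64(248.97115384615384)) [471.62243658 101.3        134.78202844]
150 [99, 98, 94, 92, 90, 86, 82, 94, 104, 107, 109, 106, 101, 100, 87, 20, 13, 55, 93, 121, 169, 159]
153 [100, 98, 97, 21, 17, 20, 45, 92, 103, 105, 108, 107, 104, 97, 89, 17, 14, 18, 23, 21, 25, 27]
156 [89, 94, 98, 38, 24, 17, 43, 91, 103, 105, 109, 106, 104, 99, 90, 19, 54, 21, 26, 22, 22, 20]
159 [103, 103, 101, 47, 30, 31, 39, 92, 103, 106, 108, 107, 114, 110, 92, 95, 108, 44, 28, 27, 27, 27]
tube bottom top [478.66688065 156.7536051   92.        ] hole [480.06780172 160.22205164  75.        ]
[[114 115 116 117 112 106  91  79  83  84  87  93 102 110 111 113 113 114
  115 114]
 [114 112 115 111 104  90  73  62  62  62  64  71  83  98 109 114 114 115
  114 114]
 [113 112 111 105  88  71  60  61  62  62  62  63  67  82 104 114 117 115
  116 116]
 [114 113 109  91  71  61  61  61  62  62  63  62  62  70  88 108 114 118
  114 116]
 [113 114 106  84  65  61  62  64  62  65  63  63  63  65  81 103 112 114
  114 115]
 [115 113 100  77  62  60  64  62  64  61  65  66  67  70  77  98 114 113
  115 114]
 [116 112 102  78  62  62  62  62  60  66  72  77  85  85  91 104 113 114
  114 113]
 [115 112 102  78  61  61  60  61  64  76  88  94 101 106 104 106 113 115
  113 116]
 [113 113 106  85  65  62  62  62  72 108 136 138 132 121 109 111 112 112
  113 113]
 [113 115 109  96  77  65  61  68  93 154 192 191 177 142 108 111 112 113
  113 112]
 [115 115 114 110  96  79  68  83 116 161 186 175 154 124 109 110 110 112
  113 113]
 [114 113 114 115 111  99  89  84 108 144 160 131 114 112 113 108 110 111
  111 107]
 [109 110 111 111 112 109 107  95  89 102 114 115 114 115 116 115 114 115
  111 112]
 [112 112 112 109 108 107 106 108 108 109 109 112 113 115 116 118 116 114
  116 115]]
```

Run:
```python
from h import *
def ony(n,u,v,y):
    c,d=ray(n,u,v);return c+d*(y-c[1])/d[1]
for u in(244.4,244.7):print(ony("side",u,153,.1585)*1e3)
t4=cv2.imread("pics/t4.png")
print("cols 182..201 rows 198..219 blue-red+100, max")
print((t4[198:220,182:202,0].astype(int)-t4[198:220,182:202,2]+100));print(t4[198:220,182:202].max(2))
for p in[(190.6,209.7),(190.9,209.9)]:print("hole",onz("top",*p,.075)*1e3)
# predicted px of tube rightmost/lowest and hole outline
for nm,c,z,r in(("tube",(.4802,.1575),.092,.013),("hole",(.481,.159),.075,.0145)):
    q=np.array([proj("top",[c[0]+r*np.cos(k),c[1]+r*np.sin(k),z]) for k in np.linspace(0,6.28,73)]);print(nm,q.min(0),q.max(0))
```

```text
[479.38339346 158.5        168.70900185]
[480.28065068 158.5        168.6279033 ]
cols 182..201 rows 198..219 blue-red+100, max
[[95 96 93 95 94 92 94 83 71 66 65 62 49 36 37 37 39 40 40 42]
 [97 97 96 94 95 95 95 87 82 70 67 66 52 37 38 39 39 39 38 38]
 [95 93 94 94 93 94 93 96 92 79 70 67 53 39 40 40 41 39 40 40]
 [95 96 92 96 97 94 96 97 95 91 81 70 51 40 38 38 38 39 40 37]
 [96 94 94 94 93 94 97 95 95 96 92 77 53 38 38 40 38 39 39 39]
 [97 96 95 93 97 96 96 95 95 96 96 88 59 40 39 39 38 39 40 39]
 [97 97 96 96 97 96 96 96 95 96 97 91 71 49 41 40 40 41 42 40]
 [98 98 96 95 95 97 96 96 96 96 97 95 92 70 45 39 38 41 40 39]
 [97 98 97 96 94 96 95 95 96 96 95 97 94 82 50 39 39 40 38 40]
 [97 97 97 98 97 95 96 98 96 96 95 97 96 89 64 44 38 39 40 39]
 [93 93 97 97 96 97 96 95 96 96 96 97 96 93 75 48 40 38 39 38]
 [77 76 88 96 97 96 97 98 96 96 94 96 95 95 80 51 40 40 39 39]
 [74 68 77 90 96 94 95 94 97 96 96 95 97 91 78 53 39 39 40 39]
 [70 69 72 83 91 96 95 96 97 97 96 96 93 80 66 53 41 40 41 40]
 [69 68 70 76 85 92 95 96 96 95 96 93 82 67 60 48 39 38 41 40]
 [67 66 68 71 78 86 91 94 9
[... 1799 characters left out ...]
2  66  73  91 110 116 112 104  85  95 110 115 118
  122 121]
 [ 79  79  78  79  77  71  67  69  82 102 108  88  78  77  78  80  94 111
  118 117]
 [ 77  75  74  77  76  76  74  73  72  76  77  79  81  80  79  78  82 101
  119 120]
 [ 77  78  77  75  74  72  75  76  74  77  75  78  79  80  80  81  81 100
  121 126]
 [ 77  76  79  78  77  79  76  78  77  77  76  73  76  75  77  76  76  82
  101 123]
 [ 79  77  80  80  77  80  78  79  78  77  78  78  77  79  79  78  78  75
   92 113]]
hole [482.05854567 161.84536317  75.        ]
hole [481.56837441 161.06706966  75.        ]
tube [185.74163339 203.86368576] [196.42698333 214.32800707]
hole [185.86850303 204.43447223] [197.56201065 215.89512139]
```

Run:
```python
from h import *
t=cv2.imread("pics/top0.png");sat=(t[...,2].astype(int)-t[...,0])
for nm,r,c in(("a",198,161),("b",207,210)):
    print(nm,"row",[sat[r-1:r+2,x].mean().round().astype(int) for x in range(c-12,c+12)],"from",c-12)
    print(nm,"col",[sat[y,c-1:c+2].mean().round().astype(int) for y in range(r-12,r+10)],"from",r-12)
    print([t[y,c-1:c+2].max(1).mean().round().astype(int) for y in range(r-12,r+10)])
for h in((.481,.158),(.482,.1615)):
    for sgn in(1,-1):
        c=np.array(h)+sgn*.058*np.array([.153,.988])
        q=np.array([proj("top",[c[0]+.015*np.cos(k),c[1]+.015*np.sin(k),.16]) for k in np.linspace(0,6.28,73)]);print(h,sgn,q.min(0),q.max(0))
```

```text
a row [np.int64(12), np.int64(39), np.int64(58), np.int64(46), np.int64(16), np.int64(7), np.int64(6), np.int64(7), np.int64(7), np.int64(6), np.int64(8), np.int64(7), np.int64(6), np.int64(8), np.int64(6), np.int64(7), np.int64(7), np.int64(10), np.int64(14), np.int64(27), np.int64(45), np.int64(57), np.int64(59), np.int64(59)] from 149
a col [np.int64(20), np.int64(23), np.int64(26), np.int64(30), np.int64(35), np.int64(44), np.int64(18), np.int64(7), np.int64(8), np.int64(6), np.int64(7), np.int64(7), np.int64(7), np.int64(7), np.int64(7), np.int64(6), np.int64(6), np.int64(9), np.int64(9), np.int64(9), np.int64(12), np.int64(17)] from 186
[np.int64(99), np.int64(118), np.int64(128), np.int64(140), np.int64(133), np.int64(107), np.int64(68), np.int64(61), np.int64(62), np.int64(61), np.int64(63), np.int64(65), np.int64(64), np.int64(65), np.int64(65), np.int64(64), np.int64(60), np.int64(56), np.int64(50), np.int64(50), np.int64(52), np.int64(60)]
b row [np.int64(56), np.int64(56), np.int64(56), np.int64(56), np.int64(44), np.int64(18), np.int64(6), np.int64(6), np.int64(7), np.in
[... 425 characters left out ...]
, np.int64(6), np.int64(7), np.int64(9), np.int64(11), np.int64(10), np.int64(9)] from 195
[np.int64(125), np.int64(142), np.int64(149), np.int64(145), np.int64(129), np.int64(98), np.int64(66), np.int64(64), np.int64(66), np.int64(66), np.int64(67), np.int64(66), np.int64(67), np.int64(68), np.int64(66), np.int64(68), np.int64(69), np.int64(63), np.int64(50), np.int64(49), np.int64(52), np.int64(68)]
(0.481, 0.158) 1 [153.81063132 191.80194735] [167.12337464 204.72168018]
(0.481, 0.158) -1 [204.07591924 200.44242312] [217.44439866 213.52577953]
(0.482, 0.1615) 1 [152.30452024 191.34446803] [165.61367326 204.25559849]
(0.482, 0.1615) -1 [202.54328911 199.97914978] [215.90815191 213.05373916]
```

>>> move_arm:
  targets:
    - {"dx": 0.05,"dy": 0.15,"dz": 0,"rx": 0,"ry": 0,"rz": 0}
    - {"dx": 0,"dy": 0,"dz": 0,"rx": 0,"ry": 0,"rz": 0}
    - {"dx": 0,"dy": 0,"dz": -0.2,"rx": 0,"ry": 0,"rz": 0}
    - {"dx": 0,"dy": 0,"dz": -0.2,"rx": 0,"ry": 0,"rz": 0}
    - {"dx": 0,"dy": 0,"dz": -0.2,"rx": 0,"ry": 0,"rz": 0}
    - {"dx": 0,"dy": 0,"dz": -0.15,"rx": 0,"ry": 0,"rz": 0}
    - {"dx": 0,"dy": 0,"dz": -0.1,"rx": 0,"ry": 0,"rz": 0}
    - {"dx": 0,"dy": 0,"dz": 0,"rx": 0,"ry": 0,"rz": 0}
    - {"dx": 0,"dy": 0,"dz": 0,"rx": 0,"ry": 0,"rz": 0}
    - {"dx": 0,"dy": 0,"dz": 0,"rx": 0,"ry": 0,"rz": 0}

```text
t: 11.65
tcp_pos: [0.4812, 0.1612, 0.1827]
tool_rot: [0.759, 0.652, 0.0, 0.0]
force: [0.1, -0.2, -1.0]
finger_gap: 0.341
gripper_force: 39.6
```

The tube's end is inside the hole mouth with no contact force, so I'll continue down.

>>> move_arm:
  targets:
    - {"dx": 0,"dy": 0,"dz": -0.2,"rx": 0,"ry": 0,"rz": 0}
    - {"dx": 0,"dy": 0,"dz": -0.25,"rx": 0,"ry": 0,"rz": 0}
    - {"dx": 0,"dy": 0,"dz": -0.25,"rx": 0,"ry": 0,"rz": 0}
    - {"dx": 0,"dy": 0,"dz": -0.25,"rx": 0,"ry": 0,"rz": 0}
    - {"dx": 0,"dy": 0,"dz": -0.25,"rx": 0,"ry": 0,"rz": 0}
    - {"dx": 0,"dy": 0,"dz": -0.25,"rx": 0,"ry": 0,"rz": 0}
    - {"dx": 0,"dy": 0,"dz": -0.25,"rx": 0,"ry": 0,"rz": 0}
    - {"dx": 0,"dy": 0,"dz": -0.2,"rx": 0,"ry": 0,"rz": 0}
    - {"dx": 0,"dy": 0,"dz": -0.1,"rx": 0,"ry": 0,"rz": 0}
    - {"dx": 0,"dy": 0,"dz": 0,"rx": 0,"ry": 0,"rz": 0}

```text
t: 12.9
tcp_pos: [0.481, 0.1612, 0.1324]
tool_rot: [0.759, 0.652, -0.0, -0.0]
force: [0.7, 0.6, -0.4]
finger_gap: 0.337
gripper_force: 39.6
```

>>> move_arm:
  targets:
    - {"dx": 0,"dy": 0,"dz": -0.1,"rx": 0,"ry": 0,"rz": 0}
    - {"dx": 0,"dy": 0,"dz": -0.1,"rx": 0,"ry": 0,"rz": 0}
    - {"dx": 0,"dy": 0,"dz": -0.08,"rx": 0,"ry": 0,"rz": 0}
    - {"dx": 0,"dy": 0,"dz": -0.05,"rx": 0,"ry": 0,"rz": 0}
    - {"dx": 0,"dy": 0,"dz": -0.03,"rx": 0,"ry": 0,"rz": 0}
    - {"dx": 0,"dy": 0,"dz": 0,"rx": 0,"ry": 0,"rz": 0}
    - {"dx": 0,"dy": 0,"dz": 0,"rx": 0,"ry": 0,"rz": 0}
    - {"dx": 0,"dy": 0,"dz": 0,"rx": 0,"ry": 0,"rz": 0}
    - {"dx": 0,"dy": 0,"dz": 0,"rx": 0,"ry": 0,"rz": 0}
    - {"dx": 0,"dy": 0,"dz": 0,"rx": 0,"ry": 0,"rz": 0}

```text
t: 14.15
tcp_pos: [0.4812, 0.1612, 0.1238]
tool_rot: [0.759, 0.652, 0.0, 0.0]
force: [-1.7, -0.4, 4.9]
finger_gap: 0.34
gripper_force: 40.1
```

Contact with the cork came at the expected height, so the tube is home. I'll release and rise.

>>> move_arm:
  targets:
    - {"dx": 0,"dy": 0,"dz": 0,"rx": 0,"ry": 0,"rz": 0}
    - {"dx": 0,"dy": 0,"dz": 0,"rx": 0,"ry": 0,"rz": 0}
    - {"dx": 0,"dy": 0,"dz": 0,"rx": 0,"ry": 0,"rz": 0}
    - {"dx": 0,"dy": 0,"dz": 0,"rx": 0,"ry": 0,"rz": 0}
    - {"dx": 0,"dy": 0,"dz": 0.2,"rx": 0,"ry": 0,"rz": 0}
    - {"dx": 0,"dy": 0,"dz": 0.6,"rx": 0,"ry": 0,"rz": 0}
    - {"dx": 0,"dy": 0,"dz": 0.9,"rx": 0,"ry": 0,"rz": 0}
    - {"dx": 0,"dy": 0,"dz": 0.9,"rx": 0,"ry": 0,"rz": 0}
    - {"dx": 0,"dy": 0,"dz": 0.9,"rx": 0,"ry": 0,"rz": 0}
    - {"dx": 0,"dy": 0,"dz": 0.5,"rx": 0,"ry": 0,"rz": 0}
  claw: 55

```text
t: 15.4
tcp_pos: [0.4817, 0.1613, 0.2257]
tool_rot: [0.759, 0.652, 0.001, 0.001]
force: [-0.3, -0.7, -0.9]
finger_gap: 0.545
gripper_force: 0.0
```

Run:
```python
from h import *
a=cams.snapshot("side")[:,:,::-1];cv2.imwrite("pics/s5.png",a)
cv2.imwrite("pics/c5.png",cv2.resize(a[90:230,200:300],(500,600*7//6),interpolation=2)[:600])
# grip: midpoints from side0 & top0 by orange mask -> triangulate
for n,(x0,x1,y0,y1) in(("side",(265,285,140,182)),("top",(160,230,157,180))):
    im=cv2.imread(f"pics/{n}0.png")[y0:y1,x0:x1];hs=cv2.cvtColor(im,cv2.COLOR_BGR2HSV);m=cv2.inRange(hs,(8,80,150),(28,255,255))
    b=max(blobs(m),key=lambda q:q[1][4]);print(n,np.add(b[0],(x0,y0)),b[1])
```

```text
side [274.9 161.7] [7, 8, 6, 28, 142]
top [194.4 167.6] [7, 3, 55, 16, 383]
```

View pics/c5.png

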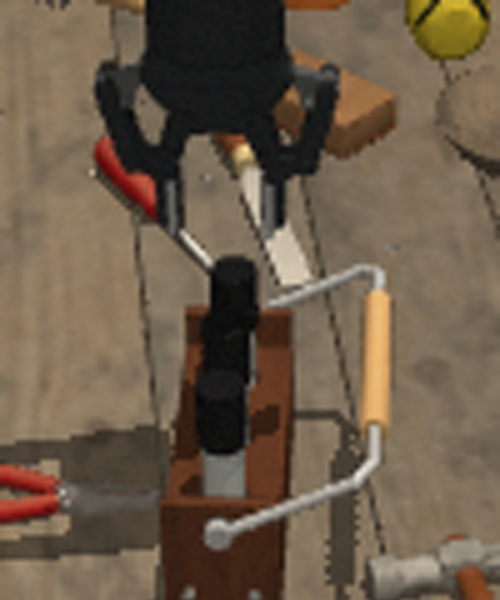

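The picture shows all three caps standing in a level row in the stand, with the middle tube free of the gripper. The bail leans to the right with its grip at about px (275,162). Now I'll locate the grip.

Run:
```python
from h import *
A=[];B=[]
for n,u,v in(("side",274.9,161.7),("top",194.4,167.6)):
    c,d=ray(n,u,v);d/=np.linalg.norm(d);P=np.eye(3)-np.outer(d,d);A.append(P);B.append(P@c)
p=np.linalg.solve(sum(A),sum(B));print(p*1e3,[proj(n,p) for n in("side","top")])
m=np.array([.4813,.1613]);yaw=-.155
for th in np.arange(0,1.31,.1):
    x=m+.102*np.sin(th)*np.array([np.cos(yaw),np.sin(yaw)]);z=.085+.102*np.cos(th);print(round(th,2),(x*1e3).round(1),round(z*1e3,1),np.round(proj("top",[*x,z]),1),np.round(proj("side",[*x,z]),1))
```

```text
[571.14516227 147.75426546 136.00479408] [(np.float64(275.1382639878321), np.float64(161.59796032683974)), (np.float64(194.4326592837114), np.float64(167.9296418465802))]
0.0 [481.3 161.3] 187.0 [181.6 199.7] [244.8 147.4]
0.1 [491.4 159.7] 186.5 [182.7 195.3] [248.2 147.6]
0.2 [501.3 158.2] 185.0 [183.9 191. ] [251.6 148.1]
0.3 [511.1 156.6] 182.4 [185.1 187.1] [255.  148.8]
0.4 [520.5 155.2] 178.9 [186.4 183.4] [258.2 149.9]
0.5 [529.6 153.8] 174.5 [187.7 180.1] [261.3 151.1]
0.6 [538.2 152.4] 169.2 [189.  177.1] [264.2 152.6]
0.7 [546.2 151.2] 163.0 [190.3 174.5] [266.9 154.3]
0.8 [553.6 150. ] 156.1 [191.5 172.4] [269.4 156.3]
0.9 [560.2 149. ] 148.4 [192.7 170.7] [271.6 158.3]
1.0 [566.1 148. ] 140.1 [193.9 169.4] [273.5 160.6]
1.1 [571.1 147.3] 131.3 [195.  168.6] [275.1 162.9]
1.2 [575.2 146.6] 122.0 [196.  168.2] [276.4 165.4]
1.3 [578.4 146.1] 112.3 [196.9 168.2] [277.4 167.9]
```

>>> move_arm:
  targets:
    - {"dx": 0.5,"dy": -0.1,"dz": 0,"rx": 0,"ry": 0,"rz": 0}
    - {"dx": 0.8,"dy": -0.1,"dz": 0,"rx": 0,"ry": 0,"rz": 0}
    - {"dx": 0.8,"dy": -0.1,"dz": 0,"rx": 0,"ry": 0,"rz": 0}
    - {"dx": 0.8,"dy": -0.15,"dz": 0,"rx": 0,"ry": 0,"rz": 0}
    - {"dx": 0.62,"dy": -0.1,"dz": 0,"rx": 0,"ry": 0,"rz": 0}
    - {"dx": 0,"dy": 0,"dz": -0.6,"rx": 0,"ry": 0,"rz": 0}
    - {"dx": 0,"dy": 0,"dz": -0.8,"rx": 0,"ry": 0,"rz": 0}
    - {"dx": 0,"dy": 0,"dz": -0.8,"rx": 0,"ry": 0,"rz": 0}
    - {"dx": 0,"dy": 0,"dz": -0.5,"rx": 0,"ry": 0,"rz": 0}
    - {"dx": 0,"dy": 0,"dz": 0,"rx": 0,"ry": 0,"rz": 0}
  claw: 48

```text
t: 16.7
tcp_pos: [0.5676, 0.1475, 0.1545]
tool_rot: [0.758, 0.652, -0.001, -0.001]
force: [-0.1, -0.8, -0.0]
finger_gap: 0.48
gripper_force: 0.0
```

Run:
```python
from h import *
a=cams.snapshot("side")[:,:,::-1];print(sensors.sense()["tcp_pos"])
cv2.imwrite("pics/c6.png",cv2.resize(a[90:190,220:320],(600,600),interpolation=2))
```

```text
[0.56850185 0.14752028 0.15550259]
```

View pics/c6.png

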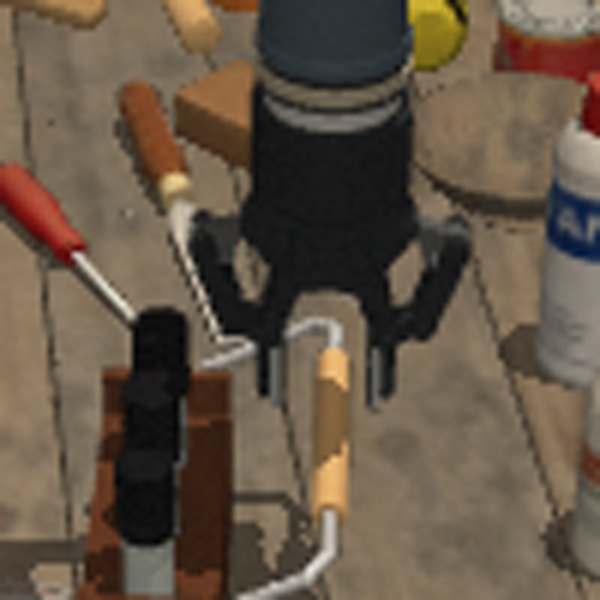

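The fingers, at crop columns 275 and 378, straddle the wooden grip at column 331 nicely. I'll descend and close the cage.

>>> move_arm:
  targets:
    - {"dx": 0.05,"dy": 0,"dz": -0.3,"rx": 0,"ry": 0,"rz": 0}
    - {"dx": 0,"dy": 0,"dz": -0.4,"rx": 0,"ry": 0,"rz": 0}
    - {"dx": 0,"dy": 0,"dz": -0.4,"rx": 0,"ry": 0,"rz": 0}
    - {"dx": 0,"dy": 0,"dz": -0.3,"rx": 0,"ry": 0,"rz": 0}
    - {"dx": 0,"dy": 0,"dz": 0,"rx": 0,"ry": 0,"rz": 0}
    - {"dx": 0,"dy": 0,"dz": 0,"rx": 0,"ry": 0,"rz": 0}
    - {"dx": 0,"dy": 0,"dz": 0,"rx": 0,"ry": 0,"rz": 0}
    - {"dx": 0,"dy": 0,"dz": 0,"rx": 0,"ry": 0,"rz": 0}
    - {"dx": 0,"dy": 0,"dz": 0,"rx": 0,"ry": 0,"rz": 0}
    - {"dx": 0,"dy": 0,"dz": 0,"rx": 0,"ry": 0,"rz": 0}

```text
t: 18.0
tcp_pos: [0.5704, 0.1475, 0.1212]
tool_rot: [0.759, 0.652, 0.0, 0.0]
force: [-0.1, -0.3, 1.2]
finger_gap: 0.476
gripper_force: 0.0
```

>>> move_arm:
  targets:
    - {"dx": 0,"dy": 0,"dz": 0,"rx": 0,"ry": 0,"rz": 0}
    - {"dx": 0,"dy": 0,"dz": 0,"rx": 0,"ry": 0,"rz": 0}
    - {"dx": 0,"dy": 0,"dz": 0,"rx": 0,"ry": 0,"rz": 0}
    - {"dx": 0,"dy": 0,"dz": 0,"rx": 0,"ry": 0,"rz": 0}
    - {"dx": 0,"dy": 0,"dz": 0,"rx": 0,"ry": 0,"rz": 0}
    - {"dx": 0,"dy": 0,"dz": 0,"rx": 0,"ry": 0,"rz": 0}
    - {"dx": 0,"dy": 0,"dz": 0,"rx": 0,"ry": 0,"rz": 0}
    - {"dx": 0,"dy": 0,"dz": 0,"rx": 0,"ry": 0,"rz": 0}
    - {"dx": 0,"dy": 0,"dz": 0,"rx": 0,"ry": 0,"rz": 0}
    - {"dx": 0,"dy": 0,"dz": 0,"rx": 0,"ry": 0,"rz": 0}
  claw: 29
  newtons: 20

```text
t: 19.25
tcp_pos: [0.5703, 0.1475, 0.121]
tool_rot: [0.759, 0.652, -0.0, -0.0]
force: [0.5, -0.6, -0.3]
finger_gap: 0.29
gripper_force: 0.0
```

>>> move_arm:
  targets:
    - {"dx": -0.14,"dy": 0.02,"dz": 0.2,"rx": 0,"ry": 0,"rz": 0}
    - {"dx": -0.12,"dy": 0.02,"dz": 0.17,"rx": 0,"ry": 0,"rz": 0}
    - {"dx": -0.12,"dy": 0.02,"dz": 0.16,"rx": 0,"ry": 0,"rz": 0}
    - {"dx": -0.26,"dy": 0.04,"dz": 0.31,"rx": 0,"ry": 0,"rz": 0}
    - {"dx": -0.3,"dy": 0.05,"dz": 0.28,"rx": 0,"ry": 0,"rz": 0}
    - {"dx": -0.32,"dy": 0.05,"dz": 0.25,"rx": 0,"ry": 0,"rz": 0}
    - {"dx": -0.34,"dy": 0.05,"dz": 0.21,"rx": 0,"ry": 0,"rz": 0}
    - {"dx": 0,"dy": 0,"dz": 0,"rx": 0,"ry": 0,"rz": 0}
    - {"dx": 0,"dy": 0,"dz": 0,"rx": 0,"ry": 0,"rz": 0}
    - {"dx": 0,"dy": 0,"dz": 0,"rx": 0,"ry": 0,"rz": 0}

```text
t: 20.5
tcp_pos: [0.5333, 0.1538, 0.1626]
tool_rot: [0.759, 0.652, 0.003, 0.002]
force: [5.6, -0.8, 3.8]
finger_gap: 0.29
gripper_force: 2.5
```

Run:
```python
from h import *
a=cams.snapshot("side")[:,:,::-1];s=sensors.sense();print(s["tcp_pos"],s["force"])
cv2.imwrite("pics/c7.png",cv2.resize(a[80:190,215:315],(545,600),interpolation=2))
```

```text
[0.53329107 0.15382121 0.16254042] [4.71452797 0.58060191 2.85257815]
```

View pics/c7.png

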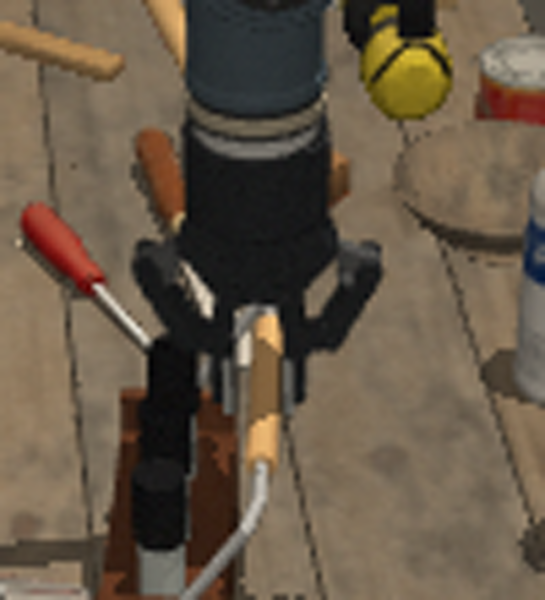

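The grip follows the finger, sitting at about crop (265,385). Next I'll carry it on to near upright.

>>> move_arm:
  targets:
    - {"dx": -0.2,"dy": 0.03,"dz": 0.09,"rx": 0,"ry": 0,"rz": 0}
    - {"dx": -0.2,"dy": 0.03,"dz": 0.09,"rx": 0,"ry": 0,"rz": 0}
    - {"dx": -0.3,"dy": 0.05,"dz": 0.1,"rx": 0,"ry": 0,"rz": 0}
    - {"dx": -0.3,"dy": 0.04,"dz": 0.08,"rx": 0,"ry": 0,"rz": 0}
    - {"dx": -0.3,"dy": 0.05,"dz": 0.06,"rx": 0,"ry": 0,"rz": 0}
    - {"dx": -0.3,"dy": 0.04,"dz": 0.04,"rx": 0,"ry": 0,"rz": 0}
    - {"dx": -0.2,"dy": 0.04,"dz": 0.02,"rx": 0,"ry": 0,"rz": 0}
    - {"dx": -0.1,"dy": 0.02,"dz": 0,"rx": 0,"ry": 0,"rz": 0}
    - {"dx": 0,"dy": 0,"dz": 0,"rx": 0,"ry": 0,"rz": 0}
    - {"dx": 0,"dy": 0,"dz": 0,"rx": 0,"ry": 0,"rz": 0}

```text
t: 21.8
tcp_pos: [0.4818, 0.1613, 0.1721]
tool_rot: [0.759, 0.652, -0.001, -0.001]
force: [0.3, 0.8, -0.1]
finger_gap: 0.288
gripper_force: 0.0
```

>>> move_arm:
  targets:
    - {"dx": -0.05,"dy": 0.01,"dz": 0,"rx": 0,"ry": 0,"rz": 0}
    - {"dx": -0.05,"dy": 0.01,"dz": 0,"rx": 0,"ry": 0,"rz": 0}
    - {"dx": -0.05,"dy": 0.01,"dz": 0,"rx": 0,"ry": 0,"rz": 0}
    - {"dx": -0.04,"dy": 0,"dz": 0,"rx": 0,"ry": 0,"rz": 0}
    - {"dx": -0.03,"dy": 0,"dz": 0,"rx": 0,"ry": 0,"rz": 0}
    - {"dx": 0,"dy": 0,"dz": 0,"rx": 0,"ry": 0,"rz": 0}
    - {"dx": 0,"dy": 0,"dz": 0,"rx": 0,"ry": 0,"rz": 0}
    - {"dx": 0,"dy": 0,"dz": 0,"rx": 0,"ry": 0,"rz": 0}
    - {"dx": 0,"dy": 0,"dz": 0,"rx": 0,"ry": 0,"rz": 0}
    - {"dx": 0,"dy": 0,"dz": 0,"rx": 0,"ry": 0,"rz": 0}

```text
t: 23.05
tcp_pos: [0.4789, 0.1619, 0.1728]
tool_rot: [0.759, 0.652, 0.001, 0.001]
force: [5.1, -1.2, -3.1]
finger_gap: 0.288
gripper_force: 2.5
```

>>> move_arm:
  targets:
    - {"dx": -0.05,"dy": 0.01,"dz": 0,"rx": 0,"ry": 0,"rz": 0}
    - {"dx": -0.05,"dy": 0.01,"dz": 0,"rx": 0,"ry": 0,"rz": 0}
    - {"dx": -0.04,"dy": 0,"dz": 0,"rx": 0,"ry": 0,"rz": 0}
    - {"dx": 0,"dy": 0,"dz": 0,"rx": 0,"ry": 0,"rz": 0}
    - {"dx": 0,"dy": 0,"dz": 0,"rx": 0,"ry": 0,"rz": 0}
    - {"dx": 0,"dy": 0,"dz": 0,"rx": 0,"ry": 0,"rz": 0}
    - {"dx": 0,"dy": 0,"dz": 0,"rx": 0,"ry": 0,"rz": 0}
    - {"dx": 0,"dy": 0,"dz": 0,"rx": 0,"ry": 0,"rz": 0}
    - {"dx": 0,"dy": 0,"dz": 0,"rx": 0,"ry": 0,"rz": 0}
    - {"dx": 0,"dy": 0,"dz": 0,"rx": 0,"ry": 0,"rz": 0}

```text
t: 24.3
tcp_pos: [0.4788, 0.1621, 0.1731]
tool_rot: [0.759, 0.652, 0.004, 0.003]
force: [10.5, -2.8, -6.8]
finger_gap: 0.293
gripper_force: 5.3
```

The force rises with no motion, so the bar is against its stop. I'll ease off, open and rise.

>>> move_arm:
  targets:
    - {"dx": 0.1,"dy": -0.01,"dz": 0,"rx": 0,"ry": 0,"rz": 0}
    - {"dx": 0.1,"dy": 0,"dz": 0,"rx": 0,"ry": 0,"rz": 0}
    - {"dx": 0,"dy": 0,"dz": 0,"rx": 0,"ry": 0,"rz": 0}
    - {"dx": 0,"dy": 0,"dz": 0,"rx": 0,"ry": 0,"rz": 0}
    - {"dx": 0,"dy": 0,"dz": 0,"rx": 0,"ry": 0,"rz": 0}
    - {"dx": 0,"dy": 0,"dz": 0,"rx": 0,"ry": 0,"rz": 0}
    - {"dx": 0,"dy": 0,"dz": 0,"rx": 0,"ry": 0,"rz": 0}
    - {"dx": 0,"dy": 0,"dz": 0,"rx": 0,"ry": 0,"rz": 0}
    - {"dx": 0,"dy": 0,"dz": 0,"rx": 0,"ry": 0,"rz": 0}
    - {"dx": 0,"dy": 0,"dz": 0,"rx": 0,"ry": 0,"rz": 0}
  claw: 48

```text
t: 25.55
tcp_pos: [0.4788, 0.1622, 0.1726]
tool_rot: [0.759, 0.652, -0.0, -0.0]
force: [-1.0, -0.3, -0.2]
finger_gap: 0.483
gripper_force: 0.0
```

>>> move_arm:
  targets:
    - {"dx": 0,"dy": 0,"dz": 0.2,"rx": 0,"ry": 0,"rz": 0}
    - {"dx": 0,"dy": 0,"dz": 0.4,"rx": 0,"ry": 0,"rz": 0}
    - {"dx": 0,"dy": 0,"dz": 0.6,"rx": 0,"ry": 0,"rz": 0}
    - {"dx": 0,"dy": 0,"dz": 0.8,"rx": 0,"ry": 0,"rz": 0}
    - {"dx": 0,"dy": 0,"dz": 0.8,"rx": 0,"ry": 0,"rz": 0}
    - {"dx": 0,"dy": 0,"dz": 0.8,"rx": 0,"ry": 0,"rz": 0}
    - {"dx": 0,"dy": 0,"dz": 0.5,"rx": 0,"ry": 0,"rz": 0}
    - {"dx": 0,"dy": 0,"dz": 0,"rx": 0,"ry": 0,"rz": 0}
    - {"dx": 0,"dy": 0,"dz": 0,"rx": 0,"ry": 0,"rz": 0}
    - {"dx": 0,"dy": 0,"dz": 0,"rx": 0,"ry": 0,"rz": 0}

```text
t: 26.8
tcp_pos: [0.4783, 0.1622, 0.2742]
tool_rot: [0.759, 0.652, -0.001, -0.001]
force: [0.0, -0.3, -0.1]
finger_gap: 0.477
gripper_force: 0.0
```

Run:
```python
from h import *
a=cams.snapshot("side")[:,:,::-1];s=sensors.sense();print(s["t"],s["tcp_pos"],s["force"])
cv2.imwrite("pics/c8.png",cv2.resize(a[70:290,190:300],(400,600)[::1],interpolation=2))
hs=cv2.cvtColor(np.ascontiguousarray(a[130:180,225:265]),cv2.COLOR_BGR2HSV);m=cv2.inRange(hs,(8,80,150),(28,255,255))
print([(np.add(b[0],(225,130)),b[1]) for b in blobs(m)],"expected 0:",(244.8,147.4),"0.1:",(248.2,147.6))
```

```text
26.85 [0.47833689 0.1621635  0.27426845] [-0.01842938  0.36430119 -0.48441653]
[(array([246.2, 136.1]), [19, 3, 5, 8, 33]), (array([244. , 153.3]), [16, 17, 7, 13, 66])] expected 0: (244.8, 147.4) 0.1: (248.2, 147.6)
```

View pics/c8.png

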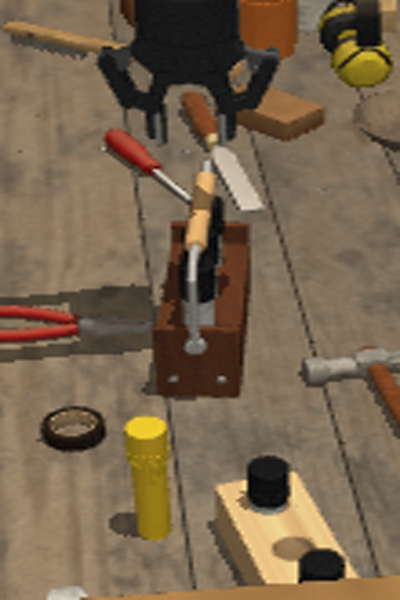

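The bail stands upright over the three tubes: its grip blobs at px (246,136) and (244,153) lie on the line expected for angle 0. The two short tubes are still in the rack and the gripper is clear, so I'm handing in.

```bash
python3 -c "
from station import order;print(order.sign_off())"
```

```text
the job is handed in; nothing more can be done
None
```

The long tube is home in the stand, the keeper bar is upright against its stop over the three tubes, the other four tubes are still in their holes, and the job was handed in at about 27 s.

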